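Close and latch the keyed lens pot

ROBOT

A 6-joint arm with a two-finger parallel gripper is mounted at the origin on the work surface. World frame = base frame: x ahead of the robot, y to its left, z up, the work surface at z = 0. Lengths are in mm, angles in rad, forces in N, time in s.
With the tool pointing down it reaches from about 350 to 775 mm from the base axis. Payload 7.3 kg.
Tool frame: the origin (TCP) lies midway between the tips of the shut fingers; the grasp point (between the pads) lies 19 mm behind it (grasp_offset is the z of the grasp point in the tool frame, in mm); z points along the fingers, y is the direction in which the jaws open and shut (so a half turn about z gives the same grasp; the last joint's range is limited). The gripper opens to 92 mm and grips with 3 to 60 N. Pads are 19 mm wide; open, the fingers measure 130 mm over their backs; the gripper's body (75 mm by 190 mm) begins 47 mm behind the grasp point.
Start: joints at [1.002, 0.342, 1.524, -0, 1.275, -0.146], TCP at [215.404, 478.796, 226.741] pointing down, gripper open.
Joint ranges: [-2.53, 2.53], [-0.77, 2.02], [0.04, 2.7], [-1, 4.14], [0.28, 2.66], [-3.11, 3.11]. Speed limits (rad/s): [2.57, 2.57, 3.14, 3.14, 3.14, 3.14].

INTERFACE

Orientations are given as [roll, pitch, yaw] about the fixed x, y, z axes, in that order (R = Rz(yaw) Ry(pitch) Rx(roll)).
In Python, from plant import get_obs, capture, camera_model, close_job, boxes_of, regions_of, place_of, grasp_offset gives the robot as it stands. The module is installed in compiled form; this text tells all that it offers.
- The arm moves only by the tool send_rows, never from a script. Its argument "targets" is a list that holds one entry, the list of rows, each a list of 7 numbers: the turn, a rotation vector about the tool's x, y, z in degrees, then the shift along the tool's x, y, z in mm, then the closure, from -1 (fully open) to 1 (shut). A call has 1 to 5 rows; each row is the pose to reach, as a shift and turn from the pose commanded when the call began, along the tool's axes at that moment; what a row does not reach only later rows make up. A row lasts 1/12 s, in which the tool goes at most 41.7 mm and 7.16 degrees, less where a joint would pass 70% of its speed; a pose out of reach is approached as far as the arm can. A call with a gripper value outside its range is refused whole. The fingers move at their own pace and stop on an object; the grip force is fixed at half the most. Time passes only in rows, so rows that repeat a pose let the fingers close. It gives the time, the measured TCP pose, the force and the opening at its end, in the units of the state.
- get_obs(): the state, without advancing time (a new reading comes with each control period).
- capture(name): name is "side" or "top"; returns the picture (420x560x3 uint8, red, green, blue); there is no depth.
- camera_model(name): a dict with "K" (3x3 intrinsics, pixels), "world_to_cam" (4x4, takes a point from world to camera coordinates). Camera axes: x right, y up, looking along -z (the intrinsics and any distortion apply to the point x, -y, -z); pixel columns grow to the right and rows downward; lengths in mm; the calibration is good to about 2 mm. A picture is of the moment at which its call begins. camera_model takes no time and is no camera call.
- close_job(): hands the job in, once; it reports no verdict.
Trained networks look in the newest picture that a camera, given by its name, has taken for a name from the list of things; names that differ only in an ending like _2 or _b are one class to them, and where a whole thing is asked for, a point or a joint stands for the part that bears it (a point fixed in the world has none). Each returns a list of dicts, best first, with "conf" (0 to 1); they miss things now and then, are a little off and sometimes report something else, mostly with a low value. They report only what shows in the picture. A call takes as long as a camera call.
- boxes_of(label, camera): "location" ([row, column] in pixels, amid what is visible of it).
- regions_of(label, camera): "region" (420x560 bool, what is visible of it) and "location" ([row, column] in pixels, amid what is visible of it).
- place_of(label, camera): "location" ([row, column] in pixels: a listed point, or the origin of a listed thing).
The state is a dict: "time": time; "joint_positions": joint angles; "dq": joint speeds; "tau": joint torques, N m; "tool_pos": TCP position; "tcp_rot": TCP orientation; "contact_force": force on the tool from outside, world axes, zero at the start; "moment": the same for the moment, N m; "grip_width": finger opening in mm.
Only numpy, scipy, OpenCV 4.12 (cv2) and the standard library are available. Lean on these libraries where they do the work, as an engineer would, in place of code of your own. Each camera call takes 0.05 s, during which the arm holds its last target.

TASK

The lid of the lens pot has been left askew with its keys resting on the rim. Without lifting it off the pot, turn it until its keys drop into the notches, the yellow key over the pot's yellow tab, and seat it fully home. Then swing the latch closed over it as far as it goes by its red peg, let go, and leave everything else on the bench where it is.

Things in the scene. Friction and masses are not known exactly. Their poses are not given: they have to be found in the camera images.
- pot: lens storage pot, fixed to the bench: round black can, 138 mm diameter, on a 170 x 200 x 10 mm aluminium base plate. Origin on the bench at the can's axis, z up. A yellow tab sticks out 15 mm from the can, below the rim, on the pot's +x side, under the notch for the yellow key. The latch post stands on the pot's -y side, 88 mm from the can's axis.
- pot_rim (a point): centre of the pot's flat rim, on the can's axis, 84 mm above the bench. The rim runs from radius 55 mm (bore) to 69 mm. Three notches cut through it, 12 mm deep, at least 17 mm wide, lie at 0, 110 and 230 degrees anticlockwise (from above) from the pot's +x axis: the lid fits one way only.
- lid: keyed lid, about 0.35 kg: aluminium disc, 122 mm diameter, 8 mm thick. Origin at the centre of the disc's underside, z up. At the start it lies level, its keys on the rim, origin 94 mm above the bench, turned 0.4 to 1.2 rad anticlockwise (from above) past its right position: turn it clockwise. Seated: origin 84 mm above the bench, axes along the pot's (play about 0.04 rad).
- lid_key (a point): outer end of the yellow key, 73 mm from the lid's axis on its +x side. Three keys, 12 mm wide and 10 mm deep below the disc, stick out to radius 73 mm at 0 (yellow, a yellow stripe on the disc points to it), 110 and 230 degrees anticlockwise from the lid's +x. A round 107 mm spigot reaches 15 mm down into the pot's bore and keeps the lid centred (1.5 mm play each side).
- lid_bar (a point): middle of the lid's black grip bar, on the lid's axis, 26 mm above the lid's origin. The bar runs along the lid's y axis (square to the yellow stripe), 60 mm long, 16 mm wide, from 8 to 44 mm above the lid's origin.
- latch (a joint): swing latch, vertical axis: 0 = closed, hook over the lid's edge, at its stop; grows anticlockwise (from above) to 1.65 rad. Found at 1.15 to 1.55. Stays where left (light friction, about 1 N at the peg). Steel hook and handle arm 8 mm thick, undersides 94 mm above the bench, 2 mm above the seated lid's disc: a lid that is not down blocks the hook.
- latch_pivot (a point): point on the latch's turning axis, 98 mm above the bench (mid thickness of the latch). The hook reaches 45 mm from it on one side, the handle arm 66 mm on the other.
- latch_peg (a point): point on the axis of the latch's red upright peg, 58 mm from the pivot axis, 124 mm above the bench. Peg 14 mm diameter, from 102 to 144 mm above the bench. With the latch closed the peg lies straight beyond the pivot on the pot's -y side (146 mm from the can's axis); open, it lies to the pot's +x side of the pivot.
- eyepiece_a: bystander: black eyepiece with a green band and a 32 mm chrome barrel, 48 mm diameter, 82 mm tall, standing near the pot; origin at the centre of its underside
- cap: bystander: white plastic dust-cap dish, 80 mm diameter, 28 mm tall, near the pot; origin at the centre of its underside
- filter_cell: bystander: black filter ring, 64 mm diameter, 14 mm tall, lying near the pot; origin at the centre of its underside
- extension: bystander: black extension tube with a steel band, 58 mm diameter, 85 mm tall; origin at the centre of its underside
- clamp: bystander: black rail clamp block 80 x 50 x 38 mm with a steel thumbscrew; origin at the centre of its underside
- driver: bystander: screwdriver 170 mm long lying on the bench; origin under its middle
- eyepiece_b: bystander: black eyepiece with a blue band, 48 mm diameter, 82 mm tall; origin at the centre of its underside

How it is judged (in metres and radians):
On the way, in this order (a step that is already met when the one before it is completed fails the run):
1. the lid's keys have dropped into the notches and the lid is seated on the rim (z of lid in the frame of pot between 0.081 and 0.0865 m and horizontal distance between lid and pot below 0.005 m and angle between the x axis of lid and the x axis of pot, either way round below 0.12 rad and angle between lid's own z axis and vertical below 0.04 rad), for 0.2 s.
2. the latch is swung closed over the seated lid (all of step 1 and value of joint latch below 0.2 rad), for 0.2 s.
At the end, for the whole second after the job is handed in: The lid is seated on the pot and at rest: its origin 81 to 86.5 mm above the pot's origin, within 5 mm of the pot's axis, turned within 0.12 rad of the pot, tilted under 0.04 rad; and the latch joint is below 0.2 rad (all of step 2 and linear speed of lid below 0.02 m/s); the robot touches nothing.
It fails at once if the lid is lifted off the pot (its origin more than 105 mm above the pot's origin; its spigot leaves the bore at 99 mm) (z of lid in the frame of pot above 0.105 m).
It fails at once if a bystander is moved more than 40 mm (distance of any of eyepiece_a, cap, filter_cell, extension, clamp, driver, eyepiece_b from where it was at the start of the episode above 0.04 m).
It also fails if it takes over 48 s, if anything falls off the work surface, if the arm or the gripper's body presses on something with over 40 N, if the wrist force passes 120 N, or if a joint passes its speed limit or range.

## Working session

There is one attempt and no reset: what is moved stays moved. The work goes in short steps, Python scripts to look and compute and a tool call to move; the robot and the scene stay as the last step left them, time stands still between calls to the robot, and variables do not carry over. Pictures are saved under pics/ and viewed, and the job is handed in when it is done.

Besides the shell and the picture viewer there is one more tool, called after ">>>" in YAML: its name, and indented under it one key for each argument. send_rows: Moves the arm, as the interface text tells. Its arguments: {"type":"object","properties":{"targets":{"type":"array","items":{"type":"array","items":{"type":"array","items":{"type":"number"}}}}},"required":["targets"]}

```bash
mkdir -p pics; python3 - <<'E'
from plant import *
import cv2
print(get_obs()); print(grasp_offset() if callable(grasp_offset) else grasp_offset)
for c in ["side","top"]:
    im=capture(c); cv2.imwrite(f"pics/{c}0.png",im[:,:,::-1]); m=camera_model(c); print(c,m)
    for l in ["pot_rim","lid_key","lid_bar","latch_pivot","latch_peg","pot","lid"]:
        r=place_of(l,c); print(l,[(x["location"],round(x["conf"],2)) for x in r[:2]])
E
```

```text
{'time': 0.0, 'joint_positions': array([ 1.00199997e+00,  3.42741479e-01,  1.52503781e+00, -1.77014692e-05,
        1.27538161e+00, -1.46024513e-01]), 'dq': array([-0.00145299,  0.00058653,  0.00081147, -0.00139075,  0.00017127,
       -0.00071744]), 'tau': array([-1.43392241e-03, -4.31238091e+01, -2.44223768e+01,  7.16203311e-02,
        5.58321574e-02, -1.08265901e-04]), 'tool_pos': array([215.17389662, 478.42665249, 226.02796816]), 'tcp_rot': array([-3.14003863e+00, -2.11443530e-04,  2.71882581e+00]), 'contact_force': array([ 0.33475482,  0.79172639, -0.44831931]), 'moment': array([-0.01142826, -0.06118202, -0.0287839 ]), 'grip_width': 91.80124693885536}
-18.8
side {'K': array([[467.11123568,   0.        , 273.83454682],
       [  0.        , 467.11123568, 207.32907211],
       [  0.        ,   0.        ,   1.        ]]), 'world_to_cam': array([[-9.88049765e-01, -1.54125724e-01,  1.70986129e-03,
         5.13592128e+02],
       [ 9.58196539e-02, -6.05503759e-01,  7.90053031e-01,
        -1.22168329e+02],
       [-1.20732168e-01,  7.80775549e-01,  6.13036120e-01,
        -1.246622
[... 399 characters left out ...]
     , 435.14581526, 208.94917456],
       [  0.        ,   0.        ,   1.        ]]), 'world_to_cam': array([[-2.83706807e-02, -9.99574837e-01, -6.72679059e-03,
         4.05877278e+01],
       [ 9.94238513e-01, -2.89138363e-02,  1.03217103e-01,
        -5.23082711e+02],
       [-1.03367716e-01, -3.75969481e-03,  9.94636104e-01,
        -1.29956645e+03],
       [ 0.00000000e+00,  0.00000000e+00,  0.00000000e+00,
         1.00000000e+00]])}
pot_rim [([191.6, 293.4], 0.68)]
lid_key [([193.9, 293.0], 0.91)]
lid_bar [([212.4, 306.0], 0.96), ([205.1, 254.9], 0.54)]
latch_pivot [([215.9, 337.6], 0.8)]
latch_peg [([201.6, 346.3], 0.76)]
pot []
lid [([209.9, 304.2], 0.69), ([176.9, 420.1], 0.62)]
```

View pics/side0.png

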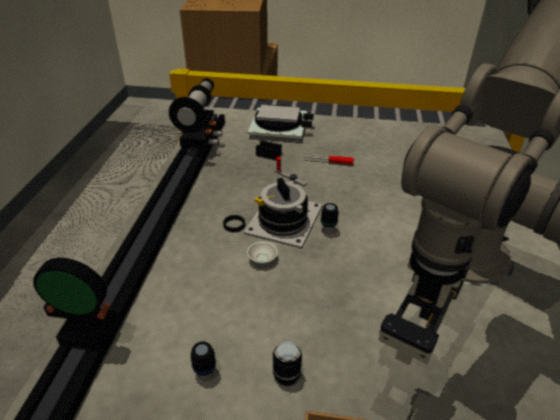

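View pics/top0.png

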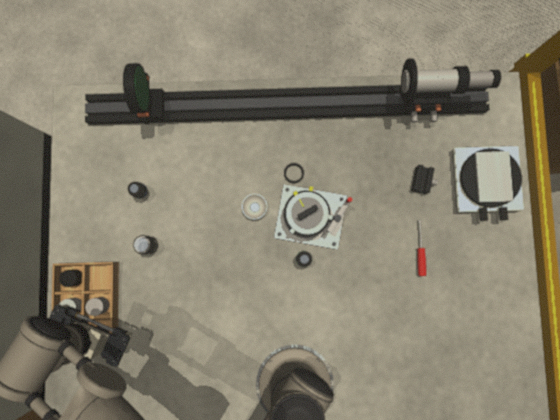

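```bash
cat > h.py <<'E'
import numpy as np, cv2
from plant import *
CM={c:camera_model(c) for c in("side","top")}
def P(c):
    m=CM[c]; return m["K"]@np.diag([1,-1,-1.])@m["world_to_cam"][:3]
def proj(c,p):
    q=P(c)@np.append(p,1); return q[:2]/q[2]   # col,row
def tri(rs,rt):
    X=cv2.triangulatePoints(P("side"),P("top"),np.array(rs[::-1],float).reshape(2,1),np.array(rt[::-1],float).reshape(2,1)).ravel()
    X=X[:3]/X[3]; e=[np.linalg.norm(proj("side",X)-rs[::-1]),np.linalg.norm(proj("top",X)-rt[::-1])]
    return X,e
def onplane(c,rc,z):
    M=P(c); A=np.column_stack([M[:,0],M[:,1],M[:,2]*z+M[:,3]])
    v=np.linalg.solve(A,[rc[1],rc[0],1]); return v[:2]/v[2]
E
python3 - <<'E'
from h import *
np.set_printoptions(precision=1,suppress=True)
S=dict(rim=(197.3,281.8),key=(201.7,259.8),bar=(186.8,283.9),piv=(179.5,294.6),peg=(163.3,277.3),lid=(196.8,284))
T=dict(rim=(191.6,293.4),key=(193.9,293),bar=(212.4,306),piv=(215.9,337.6),peg=(201.6,346.3),lid=(209.9,304.2))
Z=dict(rim=84,key=89,bar=120,piv=98,peg=124,lid=94)
for k in S: print(k,*tri(S[k],T[k]),onplane("side",S[k],Z[k]),onplane("top",T[k],Z[k]))
for n in("side","top"):
    im=cv2.imread(f"pics/{n}0.png"); r=im[130:270,210:380] if n=="side" else im[140:270,220:390]
    cv2.imwrite(f"pics/{n}0z.png",cv2.resize(r,None,fx=4,fy=4,interpolation=2))
E
```

```text
rim [530.8 -11.7 123. ] [np.float64(11.511123063245343), np.float64(11.132748011265463)] [506.6 -58.2] [568.2 -12. ]
key [559.7 -10.2  98.1] [np.float64(0.08514923432153229), np.float64(0.09164738677296182)] [562.2 -22.1] [560.7 -10.5]
bar [500.4 -44.4 130.3] [np.float64(0.364891976276819), np.float64(0.4030190248185066)] [501.3 -58.7] [502.5 -44.9]
piv [ 486.  -137.4   93.5] [np.float64(1.9069191655050326), np.float64(2.1617139219346106)] [ 479.7 -130.4] [ 491.8 -136.6]
peg [ 531.9 -158.5  129.9] [np.float64(0.9149538323448224), np.float64(1.0967909100936166)] [ 535.9 -167.9] [ 529.5 -159.6]
lid [504.7 -41.4  99.3] [np.float64(2.331769171426221), np.float64(2.490456706807382)] [499.1 -48. ] [512.4 -41.3]
```

View pics/side0z.png

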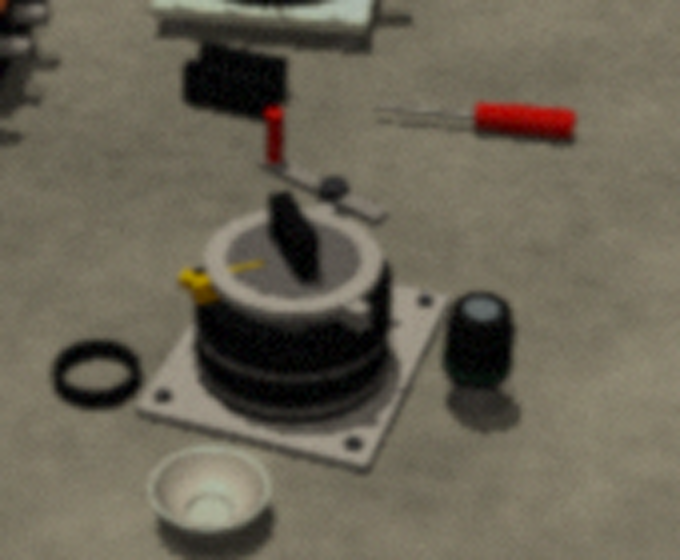

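View pics/top0z.png

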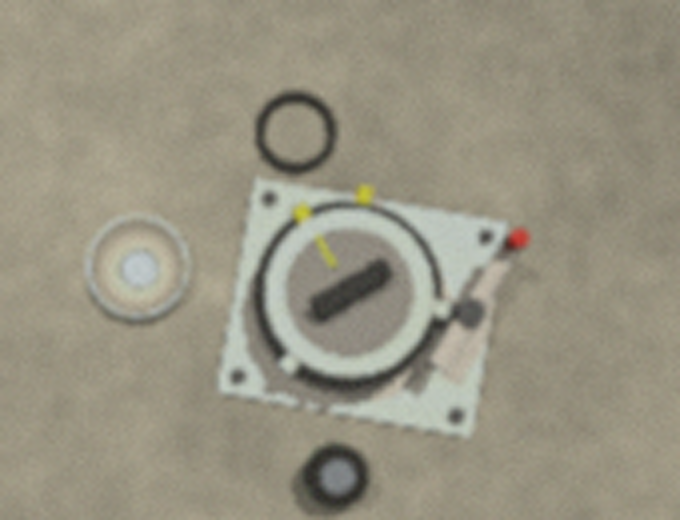

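The side view shows the pot with its rim at about (205,283), the black bar at (190,284), the two yellow marks at (201,260) and the red peg at (163,278). In the top view the bar is at (212,307), the yellow key at (193,296), the yellow tab at (188,311) and the peg at (200,349). I'll refine these next.

```bash
python3 - <<'E'
from h import *
np.set_printoptions(precision=1,suppress=True)
from scipy import ndimage as nd
ims={c:cv2.imread(f"pics/{c}0.png") for c in("side","top")}
def blobs(c,f,win):
    im=ims[c].astype(int);b,g,r=im[...,0],im[...,1],im[...,2]; m=f(r,g,b); k=np.zeros_like(m);k[win]=1;m&=k
    l,n=nd.label(m); 
    return [(np.array(nd.center_of_mass(l==i)),int((l==i).sum()),[ (s.start,s.stop) for s in nd.find_objects(l==i)[0]]) for i in range(1,n+1) if (l==i).sum()>=3]
W={"side":np.s_[140:270,210:330],"top":np.s_[140:270,270:360]}
yel=lambda r,g,b:(r>120)&(g>100)&(b<0.55*r)
red=lambda r,g,b:(r>110)&(g<0.45*r)
for c in W:
    print(c,"Y",blobs(c,yel,W[c])); print(c,"R",blobs(c,red,W[c]))
for c in W:
    for l in ("lid_bar","latch_peg"):
        r=regions_of(l,c)[:1]
        for x in r:
            q=x["region"];ys,xs=np.nonzero(q); pts=np.column_stack([xs,ys]).astype(np.float32)
            print(c,l,x["conf"],x["location"],q.sum(),cv2.minAreaRect(pts))
# predicted bar top
for k,zs in (("bar",(212.4,306)),):
    print(onplane("top",zs,138))
E
```

```text
Traceback (most recent call last):
TypeError: 'numpy.bool' object cannot be interpreted as an integer
```

```bash
python3 - <<'E'
from h import *
np.set_printoptions(precision=1,suppress=True)
from scipy import ndimage as nd
ims={c:cv2.imread(f"pics/{c}0.png") for c in("side","top")}
def blobs(c,f,win):
    im=ims[c].astype(int);b,g,r=im[...,0],im[...,1],im[...,2]; m=f(r,g,b); k=np.zeros_like(m);k[win]=1;m&=k
    l,n=nd.label(m); 
    return [(np.array(nd.center_of_mass(l==i)),int((l==i).sum()),[ (s.start,s.stop) for s in nd.find_objects(l)[i-1]]) for i in range(1,n+1) if (l==i).sum()>=3]
W={"side":np.s_[140:270,210:330],"top":np.s_[140:270,270:360]}
yel=lambda r,g,b:(r>120)&(g>100)&(b<0.55*r)
red=lambda r,g,b:(r>110)&(g<0.45*r)
for c in W:
    print(c,"Y",blobs(c,yel,W[c])); print(c,"R",blobs(c,red,W[c]))
for c in W:
    for l in ("lid_bar","latch_peg"):
        r=regions_of(l,c)[:1]
        for x in r:
            q=x["region"];ys,xs=np.nonzero(q); pts=np.column_stack([xs,ys]).astype(np.float32)
            print(c,l,x["conf"],x["location"],q.sum(),cv2.minAreaRect(pts))
# predicted bar top
for k,zs in (("bar",(212.4,306)),):
    print(onplane("top",zs,138))
E
```

```text
side Y [(array([196.2, 270. ]), 8, [(196, 198), (268, 274)]), (array([198.9, 258.1]), 24, [(197, 202), (254, 263)])]
side R [(array([157.5, 329. ]), 4, [(156, 160), (329, 330)]), (array([157.8, 278.5]), 10, [(157, 160), (277, 281)])]
top Y [(array([188.4, 310.4]), 15, [(187, 191), (309, 313)]), (array([192.9, 295.1]), 9, [(192, 195), (294, 298)]), (array([204.7, 302.3]), 3, [(204, 206), (302, 304)])]
top R [(array([199.4, 349. ]), 11, [(198, 202), (347, 352)])]
side lid_bar 0.65 [192.1, 282.2] 1191 ((282.1500244140625, 195.5500030517578), (45.53679656982422, 33.203914642333984), 18.43494987487793)
side latch_peg 0.66 [175.0, 291.0] 261 ((288.5838623046875, 174.8137969970703), (39.60764694213867, 12.581958770751953), 41.3477783203125)
top lid_bar 0.96 [214.6, 306.5] 1445 ((309.0, 212.0), (42.0, 44.0), 90.0)
top latch_peg 0.55 [217.0, 338.3] 203 ((339.981689453125, 213.6646270751953), (6.420241832733154, 39.95366287231445), 32.905242919921875)
[500.8 -43.9]
```

```bash
python3 - <<'E'
from h import *
np.set_printoptions(precision=3,suppress=True)
from scipy.optimize import least_squares
# obs: cam,(row,col)
def model(p):
    x,y,a,d,l=p; c=np.array([x,y])
    u=lambda t:np.array([np.cos(t),np.sin(t)])
    piv=c+88*u(a-np.pi/2); peg=piv+58*u(a-np.pi/2+l)
    P3=lambda q,z:np.append(q,z)
    return [("top",P3(c+77*u(a),72),(188.4,310.4),1),
     ("top",P3(c+67*u(a+d),96),(193,295.3),1),("top",P3(c+73*u(a+d),93),(193.9,293),3),("side",P3(c+73*u(a+d),89),(201.7,259.8),3),
     ("top",P3(c,138),(212,307),1),("top",P3(c,120),(212.4,306),1),("side",P3(c,120),(186.8,283.9),1),
     ("top",P3(c,102),(212.3,307),1),
     ("top",P3(peg,144),(199.4,349),.7),("side",P3(peg,144),(157.3,278.5),1),("top",P3(peg,124),(201.6,346.3),2),("side",P3(peg,124),(163.3,277.3),1.5),
     ("top",P3(piv,100),(217.6,337),1),("side",P3(piv,100),(176.7,293.5),1)]
f=lambda p:np.concatenate([(proj(c,X)-np.array(rc[::-1]))/s for c,X,rc,s in model(p)])
s=least_squares(f,[502,-45,-.16,.7,1.3],loss="soft_l1"); print(s.x); 
for m in model(s.x): print(m[0],m[1],proj(m[0],m[1])[::-1]-m[2])
E
python3 - <<'E'
import cv2
im=cv2.imread("pics/top0.png")[180:245,270:360]
cv2.imwrite("pics/top0zz.png",cv2.resize(im,None,fx=8,fy=8,interpolation=2))
E
```

```text
[502.032 -47.831  -0.202   0.683   1.209]
top [577.472 -63.249  72.   ] [0.16  0.135]
top [561.427 -16.828  96.   ] [ 0.259 -0.072]
top [566.746 -14.052  93.   ] [-2.281  1.189]
side [566.746 -14.052  89.   ] [ 1.603 -2.153]
top [502.032 -47.831 138.   ] [-0.07   0.396]
top [502.032 -47.831 120.   ] [0.143 1.057]
side [502.032 -47.831 120.   ] [ 2.262 -0.827]
top [502.032 -47.831 102.   ] [ 0.838 -0.272]
top [ 533.447 -165.025  144.   ] [-0.127  0.227]
side [ 533.447 -165.025  144.   ] [ 0.734 -0.449]
top [ 533.447 -165.025  124.   ] [-1.441  1.875]
side [ 533.447 -165.025  124.   ] [0.589 0.701]
top [ 484.412 -134.049  100.   ] [ 0.843 -0.081]
side [ 484.412 -134.049  100.   ] [ 1.386 -0.336]
```

View pics/top0zz.png

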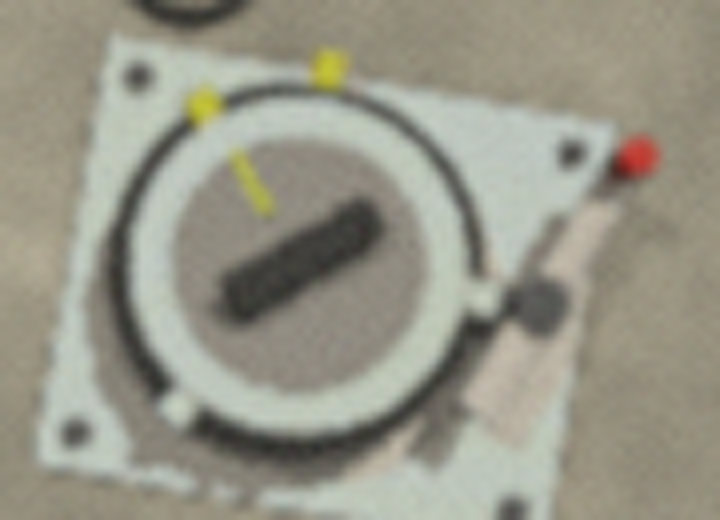

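```bash
cat >> h.py <<'E'
from scipy.spatial.transform import Rotation as R
def goto(x,y,z,psi):
    o=get_obs(); R0=R.from_euler("xyz",o["tcp_rot"]); R1=R.from_euler("xyz",[np.pi,0,psi])
    s=R0.inv().apply(np.array([x,y,z])-o["tool_pos"]); t=np.degrees((R0.inv()*R1).as_rotvec())
    print("t",round(o["time"],2),"turn",t.round(2),"shift",s.round(1),"pos",o["tool_pos"].round(1),"psi",round(o["tcp_rot"][2],3),"F",o["contact_force"].round(1),"M",o["moment"].round(2),"w",round(o["grip_width"],1))
E
python3 -c "
from h import *
goto(502,-47,190,2.05)"
```

```text
t 1.0 turn [ 1.000e-02 -0.000e+00  3.832e+01] shift [-477.1 -361.9   36.7] pos [215.4 478.8 226.8] psi 2.719 F [-0.2 -0.2 -0.2] M [ 0.05  0.03 -0.  ] w 91.8
```

>>> send_rows:
  targets:
    - [[0,0,38.3,-477,-362,37,-1],[0,0,38.3,-477,-362,37,-1],[0,0,38.3,-477,-362,37,-1],[0,0,38.3,-477,-362,37,-1],[0,0,38.3,-477,-362,37,-1]]

```text
time: 1.42
tool_pos: [315.3, 294.6, 213.9]
tcp_rot: [3.141, -0.0, 2.088]
contact_force: [0.4, 0.1, 1.6]
grip_width: 91.6
```

```bash
python3 -c "
from h import *
goto(502,-47,190,2.05)"
```

```text
t 1.42 turn [ 0.04 -0.    2.2 ] shift [-389.2   -6.8   23.9] pos [315.3 294.6 213.9] psi 2.088 F [0.4 0.1 1.6] M [-0.01 -0.    0.  ] w 91.6
```

>>> send_rows:
  targets:
    - [[0,0,2,-387,-7,22,-1],[0,0,2,-387,-7,22,-1],[0,0,2,-387,-7,22,-1],[0,0,2,-387,-7,22,-1],[0,0,2,-387,-7,22,-1]]

```text
time: 1.83
tool_pos: [416.1, 112.2, 202.2]
tcp_rot: [3.141, 0.0, 2.059]
contact_force: [0.3, 0.5, -0.1]
grip_width: 92.0
```

```bash
python3 -c "
from h import *
goto(502,-47,170,2.05)"
```

```text
t 1.83 turn [0.05 0.01 0.51] shift [-180.9    1.2   32.3] pos [416.1 112.2 202.2] psi 2.059 F [ 0.3  0.5 -0.1] M [-0.01  0.02  0.03] w 92.0
```

>>> send_rows:
  targets:
    - [[0,0,0.4,-179,1,31,-1],[0,0,0.4,-179,1,31,-1],[0,0,0.4,-179,1,31,-1],[0,0,0.4,-179,1,31,-1],[0,0,0.4,-179,1,31,-1]]

```text
time: 2.25
tool_pos: [502.1, -48.0, 170.1]
tcp_rot: [-3.142, 0.001, 2.049]
contact_force: [0.5, -0.6, 0.1]
grip_width: 91.6
```

```bash
python3 -c "
from h import *
goto(502,-47,170,2.05)
for c in('side','top'):
    im=capture(c)[:,:,::-1]; im=im[130:270,210:380]if c=='side' else im[140:270,220:390]
    cv2.imwrite(f'pics/{c}1.png',cv2.resize(im,None,fx=4,fy=4,interpolation=2))
"
```

```text
t 2.25 turn [-0.    0.09 -0.08] shift [0.9 0.3 0.1] pos [502.1 -48.  170.1] psi 2.049 F [ 0.5 -0.6  0.1] M [-0.12  0.02 -0.01] w 91.6
```

View pics/side1.png

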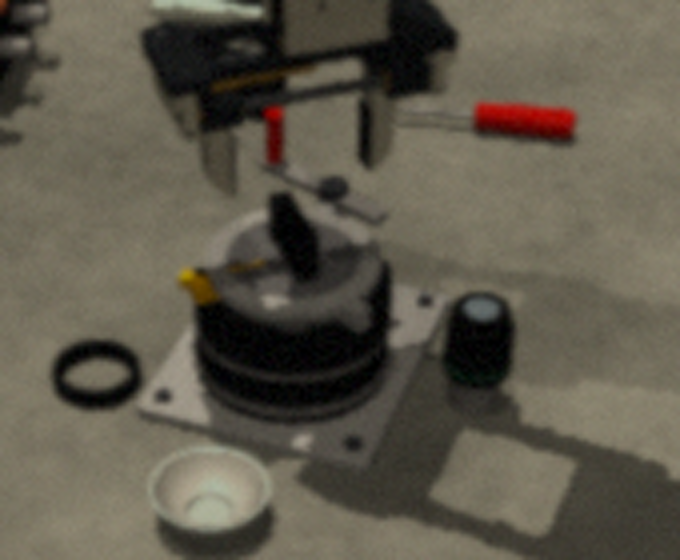

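View pics/top1.png

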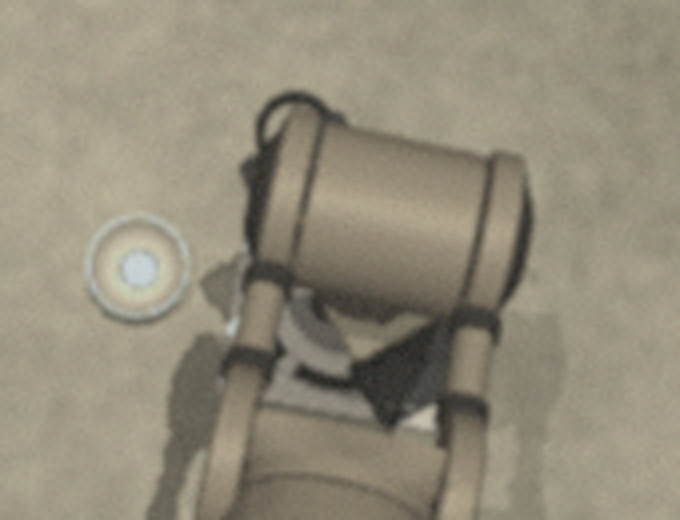

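The fingers straddle the bar, with their tips at about (190,228) and (165,375) in the zoomed side picture. The top view is blocked by the wrist. I'll check the calibration and then descend.

```bash
python3 -c "
from h import *
print(proj('side',[502.1,-48,170.1]),'midtip seen 285.3,174.5')
for z in (102,138): print(z,proj('side',[502,-48,z]))
print('seen bar top centre', 210+283/4,130+210/4)
goto(502,-48,112,2.05)"
```

```text
[283.31699656 173.66578204] midtip seen 285.3,174.5
102 [283.00191178 194.36590276]
138 [283.18528513 183.59570276]
seen bar top centre 280.75 182.5
t 2.35 turn [-0.04 -0.03 -0.11] shift [-2.6 -0.1 58.2] pos [500.9 -45.7 170.2] psi 2.048 F [-0.9  0.4  0. ] M [-0.03  0.01 -0.01] w 91.8
```

>>> send_rows:
  targets:
    - [[0,0,0,-2,0,32,-1],[0,0,0,-2,0,62,-1],[0,0,0,-2,0,62,-1]]

```text
time: 2.6
tool_pos: [497.4, -43.1, 105.0]
tcp_rot: [-3.135, -0.007, 2.053]
contact_force: [-2.0, 0.8, -0.2]
grip_width: 91.7
```

```bash
python3 -c "
from h import *
goto(502,-48,107,2.05)
for c in('side',):
    im=capture(c)[:,:,::-1]; im=im[130:270,210:380]if c=='side' else im[140:270,220:390]
    cv2.imwrite(f'pics/{c}2.png',cv2.resize(im,None,fx=4,fy=4,interpolation=2))
"
```

```text
t 2.6 turn [-0.39 -0.38  0.15] shift [-6.4  1.8 -2.1] pos [497.4 -43.1 105. ] psi 2.053 F [-2.   0.8 -0.2] M [-0.09  0.05 -0.02] w 91.7
```

View pics/side2.png

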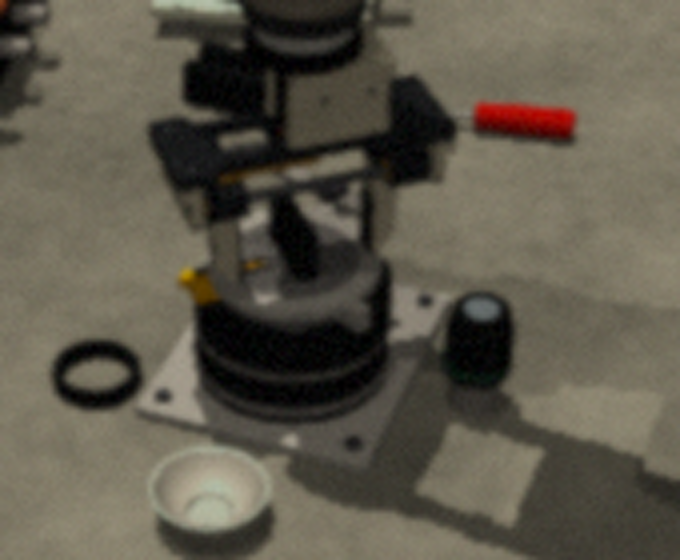

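>>> send_rows:
  targets:
    - [[0,0,0,0,0,0,-1],[0,0,0,0,0,0,-1],[0,0,0,0,0,0,-1]]

```text
time: 2.9
tool_pos: [502.3, -44.9, 110.9]
tcp_rot: [3.139, 0.002, 2.053]
contact_force: [0.7, 0.6, -0.1]
grip_width: 91.9
```

```bash
python3 -c "
from h import *
goto(502,-48,107,2.05)"
```

```text
t 2.9 turn [0.15 0.12 0.15] shift [-2.6 -1.7  3.9] pos [502.3 -44.9 110.9] psi 2.053 F [ 0.7  0.6 -0.1] M [-0.07  0.03 -0.08] w 91.9
```

>>> send_rows:
  targets:
    - [[0,0,0,-2,-1,2,-1],[0,0,0,-2,-1,2,0],[0,0,0,-2,-1,2,0.3],[0,0,0,-2,-1,2,0.5],[0,0,0,-2,-1,2,0.6]]

```text
time: 3.32
tool_pos: [501.3, -47.5, 107.1]
tcp_rot: [3.141, -0.0, 2.052]
contact_force: [-1.2, 0.5, -0.7]
grip_width: 69.6
```

```bash
python3 -c "
from h import *
goto(502,-48,107,2.05)"
```

```text
t 3.32 turn [ 0.01 -0.    0.1 ] shift [-0.7  0.4  0.1] pos [501.3 -47.5 107.1] psi 2.052 F [-1.2  0.5 -0.7] M [-0.09  0.03 -0.01] w 69.6
```

>>> send_rows:
  targets:
    - [[0,0,0,0,0,0,0.6],[0,0,0,0,0,0,0.6],[0,0,0,0,0,0,0.6],[0,0,0,0,0,0,0.6],[0,0,0,0,0,0,0.6]]

```text
time: 3.73
tool_pos: [501.3, -47.5, 107.0]
tcp_rot: [3.142, -0.0, 2.052]
contact_force: [0.1, 0.4, 0.5]
grip_width: 36.4
```

```bash
python3 -c "
from h import *
goto(502,-48,107,2.05)
for c in('side',):
    im=capture(c)[:,:,::-1]; im=im[130:270,210:380]if c=='side' else im[140:270,220:390]
    cv2.imwrite(f'pics/{c}3.png',cv2.resize(im,None,fx=4,fy=4,interpolation=2))
"
```

```text
t 3.73 turn [ 0.   -0.01  0.11] shift [-0.8  0.4  0. ] pos [501.3 -47.5 107. ] psi 2.052 F [0.1 0.4 0.5] M [-0.03  0.02 -0.  ] w 36.4
```

View pics/side3.png

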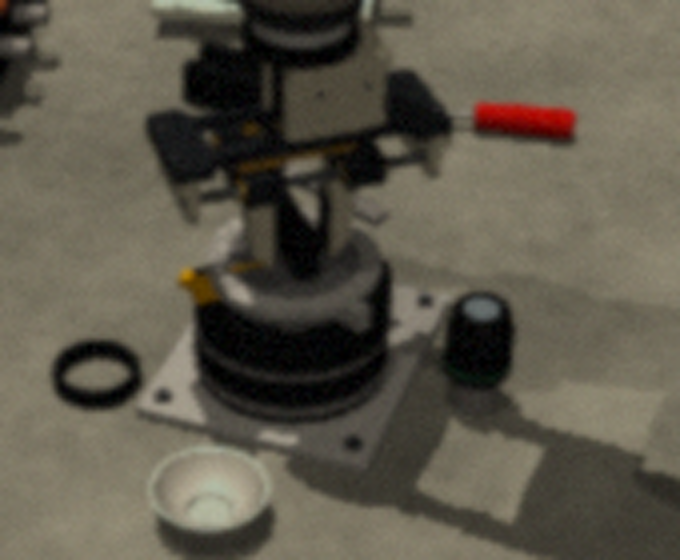

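>>> send_rows:
  targets:
    - [[0,0,0,0,0,0,0.8],[0,0,0,0,0,0,1],[0,0,0,0,0,0,1],[0,0,0,0,0,0,1],[0,0,0,0,0,0,1]]

```text
time: 4.2
tool_pos: [501.5, -47.4, 107.1]
tcp_rot: [3.141, 0.0, 2.052]
contact_force: [2.0, 2.0, 0.1]
grip_width: 16.0
```

```bash
python3 -c "
from h import *
goto(502,-48,107,2.05)"
```

```text
t 4.2 turn [0.03 0.01 0.1 ] shift [-0.7  0.2  0.1] pos [501.5 -47.4 107.1] psi 2.052 F [2.  2.  0.1] M [ 0.   -0.08 -0.09] w 16.0
```

>>> send_rows:
  targets:
    - [[0,0,6,0,0,0,1],[0,0,12,0,0,0,1],[0,0,18,0,0,0.5,1],[0,0,24,0,0,1,1],[0,0,30,0,0,1,1]]

```text
time: 4.62
tool_pos: [503.2, -47.8, 107.2]
tcp_rot: [3.137, 0.001, 1.524]
contact_force: [3.6, 0.5, 3.4]
grip_width: 15.8
```

```bash
python3 -c "
from h import *
goto(502,-48,107,1.369)"
```

```text
t 4.62 turn [0.27 0.03 8.89] shift [-0.2 -1.2  0.2] pos [503.2 -47.8 107.2] psi 1.524 F [3.6 0.5 3.4] M [ 0.11 -0.52  0.39] w 15.8
```

>>> send_rows:
  targets:
    - [[0,0,2,0,0,1,1],[0,0,4,0,0,1,1],[0,0,6,0,0,1.5,1],[0,0,7,0,0,1.5,1],[0,0,7.5,0,0,1.5,1]]

```text
time: 5.03
tool_pos: [503.8, -47.8, 106.8]
tcp_rot: [3.135, 0.0, 1.398]
contact_force: [3.6, 1.0, 12.2]
grip_width: 16.4
```

```bash
python3 -c "
from h import *
goto(502,-48,107,1.369)
for c in('side',):
    im=capture(c)[:,:,::-1]; im=im[130:270,210:380]if c=='side' else im[140:270,220:390]
    cv2.imwrite(f'pics/{c}4.png',cv2.resize(im,None,fx=4,fy=4,interpolation=2))
"
```

```text
t 5.03 turn [0.38 0.01 1.66] shift [-0.5 -1.7 -0.2] pos [503.8 -47.8 106.8] psi 1.398 F [ 3.6  1.  12.2] M [ 0.23 -0.17  0.63] w 16.4
```

View pics/side4.png

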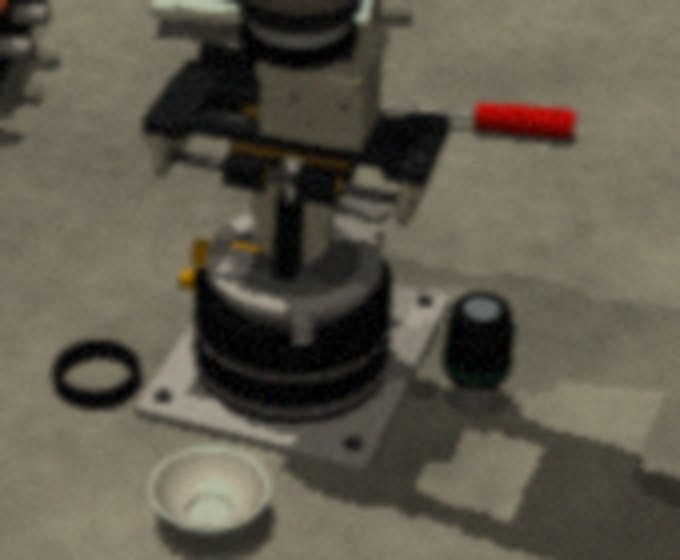

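The yellow key at (250,200) is nearly over the tab at (277,188), and the lid is still up. I'll keep turning slowly while pressing.

>>> send_rows:
  targets:
    - [[0,0,1,0,0,0,1],[0,0,2,0,0,0,1],[0,0,2.5,0,0,0,1],[0,0,3,0,0,0,1]]

```text
time: 5.42
tool_pos: [503.1, -47.5, 104.9]
tcp_rot: [3.137, -0.001, 1.344]
contact_force: [6.3, 2.0, -2.5]
grip_width: 15.7
```

```bash
python3 -c "
from h import *
goto(502,-48,107,1.369)
u=np.array([np.cos(-.2),np.sin(-.2)]);c=np.array([502,-48])
for r,z in((73,89),(73,79),(84,75)):
  p=proj('side',np.append(c+r*u,z));print(r,z,(p-[210,130])*4)
"
```

```text
t 5.42 turn [ 0.24 -0.03 -1.41] shift [-0.7 -0.9 -2.1] pos [503.1 -47.5 104.9] psi 1.344 F [ 6.3  2.  -2.5] M [ 0.12 -1.24  0.2 ] w 15.7
73 89 [193.56588101 250.9158626 ]
73 79 [193.82931242 262.40292537]
84 75 [179.49163304 263.7332611 ]
```

>>> send_rows:
  targets:
    - [[0,0,0,0,0,2,1],[0,0,0,0,0,4,1],[0,0,0,0,0,6,1],[0,0,0,0,0,7,1]]

```text
time: 5.75
tool_pos: [503.1, -47.3, 97.8]
tcp_rot: [3.138, -0.001, 1.344]
contact_force: [6.7, 2.5, -0.6]
grip_width: 15.9
```

```bash
python3 -c "
from h import *
goto(502,-48,97,1.369)"
```

```text
t 5.75 turn [ 0.23 -0.06 -1.41] shift [-0.9 -0.9  0.8] pos [503.1 -47.3  97.8] psi 1.344 F [ 6.7  2.5 -0.6] M [ 0.43 -1.02 -0.02] w 15.9
```

>>> send_rows:
  targets:
    - [[0,0,0,0,0,1,1],[0,0,0,0,0,2,1],[0,0,0,0,0,2,1]]

```text
time: 6.0
tool_pos: [503.2, -47.3, 97.0]
tcp_rot: [3.137, -0.001, 1.345]
contact_force: [4.2, 3.2, 8.7]
grip_width: 15.8
```

```bash
python3 -c "
from h import *
goto(502,-48,97,1.369)
for c in('side',):
    im=capture(c)[:,:,::-1]; im=im[130:270,210:380]if c=='side' else im[140:270,220:390]
    cv2.imwrite(f'pics/{c}5.png',cv2.resize(im,None,fx=4,fy=4,interpolation=2))
"
```

```text
t 6.0 turn [ 0.27 -0.05 -1.38] shift [-0.9 -1.   0. ] pos [503.2 -47.3  97. ] psi 1.345 F [4.2 3.2 8.7] M [ 0.47 -0.18  0.11] w 15.8
```

View pics/side5.png

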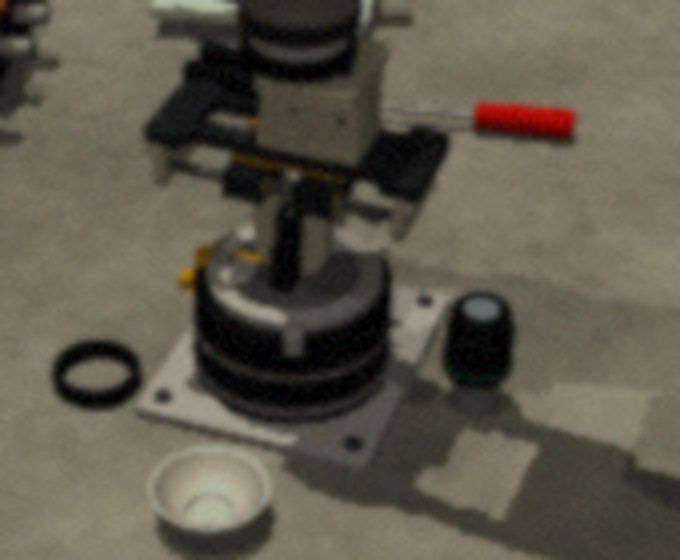

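Lid dropped exactly 10 mm and met 9 N at the bottom, so it is seated. The key and the notch (330,293) line up. Now I'll release.

>>> send_rows:
  targets:
    - [[0,0,0,0,0,-1.5,1],[0,0,0,0,0,-1.5,0],[0,0,0,0,0,-1.5,-0.2],[0,0,0,0,0,-1.5,-0.2],[0,0,0,0,0,-1.5,-0.2]]

```text
time: 6.47
tool_pos: [500.7, -47.5, 96.7]
tcp_rot: [-3.14, 0.0, 1.345]
contact_force: [-1.0, 0.6, 0.3]
grip_width: 38.3
```

>>> send_rows:
  targets:
    - [[0,0,0,0,0,-8,-0.2],[0,0,0,0,0,-40,-0.2],[0,0,0,0,0,-78,-0.2],[0,0,0,0,0,-78,-0.2]]

```text
time: 6.8
tool_pos: [504.6, -48.3, 181.8]
tcp_rot: [3.13, 0.0, 1.345]
contact_force: [1.7, -0.3, 0.7]
grip_width: 54.9
```

```bash
python3 -c "
from h import *
goto(533,-165,180,0)
for c in('side','top'):
    im=capture(c)[:,:,::-1]; im=im[130:270,210:380]if c=='side' else im[140:270,220:390]
    cv2.imwrite(f'pics/{c}6.png',cv2.resize(im,None,fx=4,fy=4,interpolation=2))
"
```

```text
t 6.8 turn [ 0.55 -0.43 77.06] shift [-107.4   53.8    2.5] pos [504.6 -48.3 181.8] psi 1.345 F [ 1.7 -0.3  0.7] M [-0.09 -0.03 -0.02] w 54.9
```

View pics/side6.png

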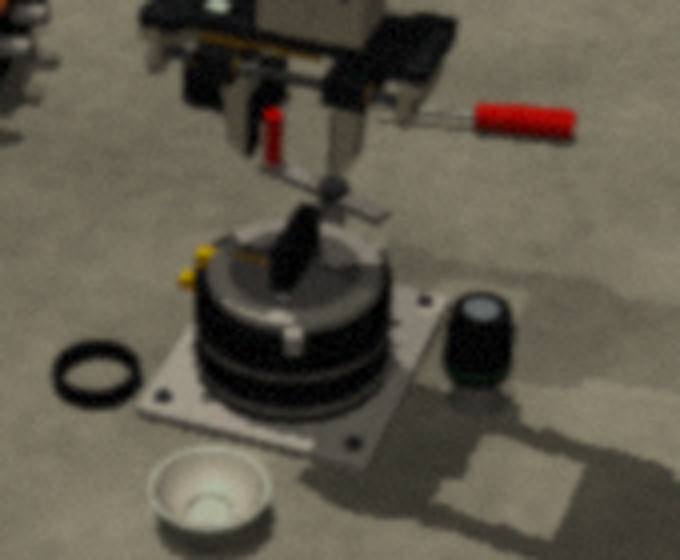

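View pics/top6.png

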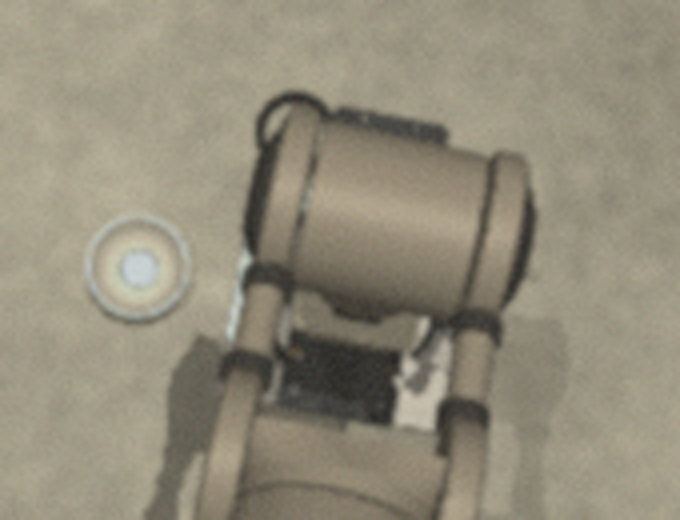

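The lid sits level and home: stripe and key point at the tab (265,190), and the front key fills its notch (335,293). Next, the latch peg.

```bash
python3 -c "
from h import *
goto(533,-165,185,1.95)"
```

```text
t 6.9 turn [  0.21   0.07 -34.66] shift [-107.4   56.4   -7.9] pos [502.1 -47.7 176.9] psi 1.345 F [-0.5 -0.1 -1.1] M [-0.05  0.14  0.02] w 55.1
```

>>> send_rows:
  targets:
    - [[0,0,-34.7,-107,56,-8,-0.2],[0,0,-34.7,-107,56,-8,-0.2],[0,0,-34.7,-107,56,-8,-0.2],[0,0,-34.7,-107,56,-8,-0.2],[0,0,-34.7,-107,56,-8,-0.2]]

```text
time: 7.32
tool_pos: [531.4, -166.5, 181.4]
tcp_rot: [-3.14, -0.002, 1.953]
contact_force: [0.2, 0.2, -1.0]
grip_width: 55.4
```

>>> send_rows:
  targets:
    - [[0,0,0,0,0,0,-0.2],[0,0,0,0,0,0,-0.2]]

```text
time: 7.48
tool_pos: [531.2, -164.1, 181.9]
tcp_rot: [-3.14, -0.002, 1.947]
contact_force: [-0.4, -0.9, -0.7]
grip_width: 55.2
```

```bash
python3 -c "
from h import *
goto(533,-165,112,1.95)
for c in('side','top'):
    im=capture(c)[:,:,::-1]; im=im[130:270,210:380]if c=='side' else im[140:270,220:390]
    cv2.imwrite(f'pics/{c}7.png',cv2.resize(im,None,fx=4,fy=4,interpolation=2))
"
```

```text
t 7.48 turn [-0.09 -0.11 -0.18] shift [-1.7  1.4 69.9] pos [ 531.2 -164.1  181.9] psi 1.947 F [-0.4 -0.9 -0.7] M [-0.09  0.1   0.01] w 55.2
```

View pics/side7.png

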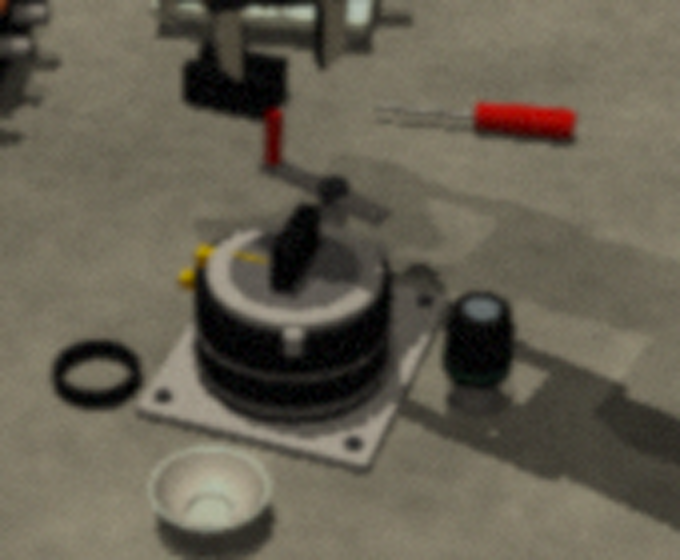

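View pics/top7.png

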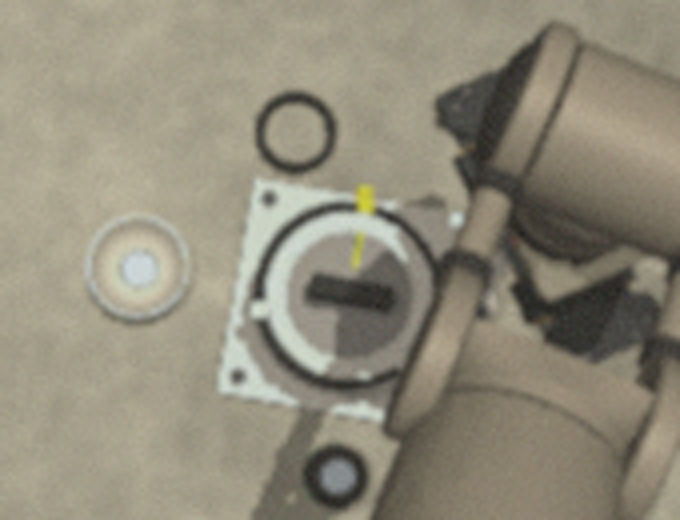

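The top view shows the yellow key in line with the tab at (195,366). In the side view the fingertips are at (82,230) and (65,328), with the peg top at (108,273) below and between them.

```bash
python3 -c "
from h import *
for p in ([531.2,-164.1,181.9],[531.2,-164.1,144],[531.2,-164.1,102]): print((proj('side',p)-[210,130])*4)
goto(533,-165,112,1.95)"
```

```text
[275.5280252   67.47867589]
[275.09105454 113.06253223]
[274.62404584 161.77989301]
t 7.58 turn [-0.05 -0.06 -0.12] shift [-1.8  1.  70.4] pos [ 531.5 -163.7  182.4] psi 1.948 F [ 0.3  0.1 -0.1] M [-0.01  0.04  0.  ] w 55.1
```

>>> send_rows:
  targets:
    - [[0,0,0,-3,2,20,-0.2],[0,0,0,-3,2,45,-0.2],[0,0,0,-3,2,62,-0.2],[0,0,0,-3,2,70,-0.2],[0,0,0,-3,2,70,-0.2]]

```text
time: 8.0
tool_pos: [533.8, -165.4, 111.2]
tcp_rot: [-3.139, -0.003, 1.95]
contact_force: [-0.3, 0.5, 1.0]
grip_width: 54.8
```

```bash
python3 -c "
from h import *
goto(534,-166,112,1.95)
for c in('side',):
    im=capture(c)[:,:,::-1]; im=im[130:270,210:380]if c=='side' else im[140:270,220:390]
    cv2.imwrite(f'pics/{c}8.png',cv2.resize(im,None,fx=4,fy=4,interpolation=2))
"
```

```text
t 8.0 turn [-0.15 -0.17 -0.01] shift [-0.6 -0.  -0.8] pos [ 533.8 -165.4  111.2] psi 1.95 F [-0.3  0.5  1. ] M [-0.08  0.02  0.01] w 54.8
```

View pics/side8.png

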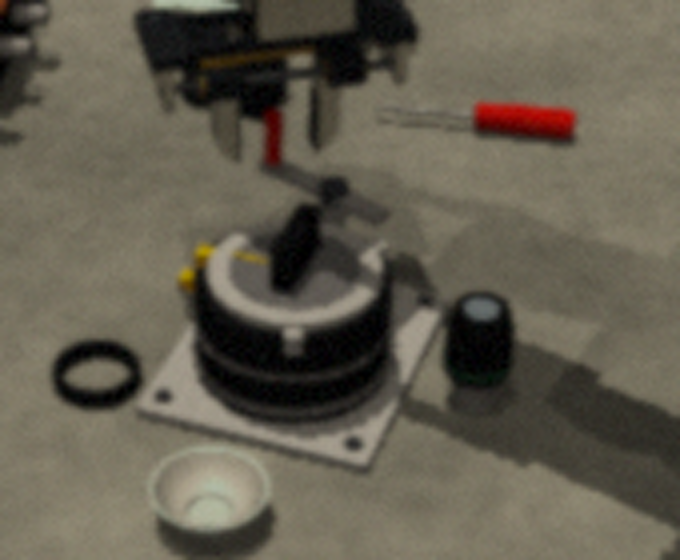

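The peg at (135,273) is centred between the fingers at 238 and 312. I'll close on it.

>>> send_rows:
  targets:
    - [[0,0,0,0,0,0,0.4],[0,0,0,0,0,0,0.7],[0,0,0,0,0,0,1],[0,0,0,0,0,0,1],[0,0,0,0,0,0,1]]

```text
time: 8.47
tool_pos: [535.1, -166.5, 113.6]
tcp_rot: [3.141, 0.001, 1.951]
contact_force: [-0.3, -0.3, 0.0]
grip_width: 26.4
```

>>> send_rows:
  targets:
    - [[0,0,0,0,0,0,1],[0,0,0,0,0,0,1],[0,0,0,0,0,0,1]]

```text
time: 8.72
tool_pos: [535.1, -166.4, 113.2]
tcp_rot: [3.141, 0.0, 1.951]
contact_force: [1.1, -0.4, 0.3]
grip_width: 13.7
```

```bash
python3 -c "
from h import *
goto(534,-166,112,1.95)
o=get_obs();p=o['tool_pos'][:2]
R0=R.from_euler('xyz',o['tcp_rot'])
piv=np.array([484.5,-133.7]); d=p-piv; a=np.arctan2(d[1],d[0]); r=np.hypot(*d); print(r,a, a+1.78)
end=-1.78
for t in np.linspace(a,end,11)[1:]:
    q=piv+58*np.array([np.cos(t),np.sin(t)]); s=R0.inv().apply(np.append(q-p,0)); print(round(t-end,2),q.round(1),s.round(1))
"
```

```text
t 8.72 turn [0.04 0.02 0.03] shift [ 0.8 -0.9  1.2] pos [ 535.1 -166.4  113.2] psi 1.951 F [ 1.1 -0.4  0.3] M [-0.05 -0.02 -0.  ] w 13.7
60.31083947665572 -0.5739809286844776 1.2060190713155223
1.09 [ 529.1 -170.8] [-1.8 -7.3 -0. ]
0.96 [ 524.3 -175.9] [ -4.8 -13.6  -0. ]
0.84 [ 518.9 -180.4] [ -6.9 -20.3  -0. ]
0.72 [ 513.  -184.2] [ -8.3 -27.1  -0. ]
0.6 [ 506.8 -187.3] [ -8.8 -34.1  -0. ]
0.48 [ 500.1 -189.5] [ -8.5 -41.1  -0. ]
0.36 [ 493.3 -191. ] [ -7.3 -48.   -0. ]
0.24 [ 486.4 -191.7] [ -5.3 -54.7  -0. ]
0.12 [ 479.4 -191.5] [ -2.6 -61.1  -0. ]
0.0 [ 472.5 -190.4] [  1.  -67.1  -0. ]
```

>>> send_rows:
  targets:
    - [[0,0,0,-2.5,-7.3,0,1],[0,0,0,-5.2,-13.6,0,1],[0,0,0,-7.2,-20.3,0,1],[0,0,0,-8.5,-27.1,0,1],[0,0,0,-9,-34.1,0,1]]

```text
time: 9.13
tool_pos: [509.1, -189.3, 113.4]
tcp_rot: [3.137, 0.005, 1.95]
contact_force: [7.8, -3.5, -5.3]
grip_width: 13.4
```

```bash
python3 -c "
from h import *
goto(506.8,-187.3,112,1.95)
goto(472.5,-190.4,112,1.95)"
```

```text
t 9.13 turn [ 0.28  0.3  -0.02] shift [ 2.8 -1.4  1.4] pos [ 509.1 -189.3  113.4] psi 1.95 F [ 7.8 -3.5 -5.3] M [-0.56 -1.21 -0.29] w 13.4
t 9.13 turn [ 0.28  0.3  -0.02] shift [ 12.6 -34.4   1.2] pos [ 509.1 -189.3  113.4] psi 1.95 F [ 7.8 -3.5 -5.3] M [-0.56 -1.21 -0.29] w 13.4
```

>>> send_rows:
  targets:
    - [[0,0,0,0.3,-7,0,1],[0,0,0,1.5,-14,0,1],[0,0,0,3.5,-20.6,0,1],[0,0,0,6.2,-27,0,1],[0,0,0,9.8,-33,0,1]]

```text
time: 9.55
tool_pos: [473.8, -191.8, 113.4]
tcp_rot: [3.138, 0.004, 1.949]
contact_force: [14.8, -3.3, -3.8]
grip_width: 13.0
```

```bash
python3 -c "
from h import *
goto(472.5,-190.4,112,1.95)"
```

```text
t 9.55 turn [ 0.2   0.21 -0.04] shift [ 1.8 -0.7  1.4] pos [ 473.8 -191.8  113.4] psi 1.949 F [14.8 -3.3 -3.8] M [-0.9  -3.03 -0.28] w 13.0
```

>>> send_rows:
  targets:
    - [[0,0,0,0.7,-1.8,0,1],[0,0,0,0.7,-1.8,0,1],[0,0,0,0.7,-1.8,0,1]]

```text
time: 9.8
tool_pos: [474.0, -191.9, 113.5]
tcp_rot: [3.135, 0.006, 1.949]
contact_force: [14.7, -3.0, -9.3]
grip_width: 13.4
```

```bash
python3 -c "
from h import *
goto(472.5,-190.4,112,1.95)
for c in('side','top'):
    im=capture(c)[:,:,::-1]; im=im[130:270,210:380]if c=='side' else im[140:270,220:390]
    cv2.imwrite(f'pics/{c}9.png',cv2.resize(im,None,fx=4,fy=4,interpolation=2))
"
```

```text
t 9.8 turn [ 0.4   0.33 -0.04] shift [ 2.  -0.9  1.5] pos [ 474.  -191.9  113.5] psi 1.949 F [14.7 -3.  -9.3] M [-0.48 -2.13 -0.11] w 13.4
```

View pics/side9.png

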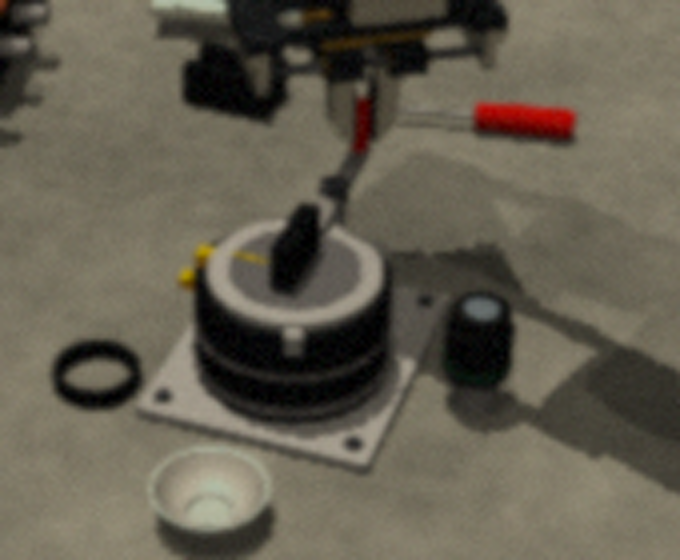

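The latch arm runs straight out from the pot, in line with the bar, and an extra 2 mm push moved nothing, so it is at its stop. I'll release and retreat.

>>> send_rows:
  targets:
    - [[0,0,0,0,0,0,0],[0,0,0,0,0,0,-0.2],[0,0,0,0,0,0,-0.2],[0,0,0,0,0,0,-0.2],[0,0,0,0,0,0,-0.2]]

```text
time: 10.32
tool_pos: [470.0, -190.4, 113.0]
tcp_rot: [-3.141, -0.0, 1.951]
contact_force: [0.3, -0.3, -0.8]
grip_width: 42.3
```

>>> send_rows:
  targets:
    - [[0,0,0,0,0,-20,-0.2],[0,0,0,0,0,-55,-0.2],[0,0,0,0,0,-90,-0.2],[0,0,0,0,0,-110,-0.2]]

```text
time: 10.65
tool_pos: [471.0, -190.9, 226.5]
tcp_rot: [3.139, 0.003, 1.951]
contact_force: [0.5, -0.3, 0.3]
grip_width: 54.9
```

>>> send_rows:
  targets:
    - [[0,0,0,-160,0,0,-0.2],[0,0,0,-160,0,0,-0.2],[0,0,0,-160,0,0,-0.2],[0,0,0,-160,0,0,-0.2],[0,0,0,-160,0,0,-0.2]]

```text
time: 11.07
tool_pos: [530.2, -344.8, 221.4]
tcp_rot: [-3.141, 0.002, 1.947]
contact_force: [-0.8, 0.7, -0.1]
grip_width: 55.1
```

>>> send_rows:
  targets:
    - [[0,0,0,0,0,0,-0.2],[0,0,0,0,0,0,-0.2],[0,0,0,0,0,0,-0.2]]

```text
time: 11.32
tool_pos: [529.4, -338.0, 223.2]
tcp_rot: [-3.142, -0.001, 1.951]
contact_force: [1.0, -0.3, -0.6]
grip_width: 55.1
```

```bash
python3 -c "
from h import *
goto(472.5,-190.4,112,1.95)
for c in('side','top'):
    im=capture(c)[:,:,::-1]; im=im[130:270,210:380]if c=='side' else im[140:270,220:390]
    cv2.imwrite(f'pics/{c}10.png',cv2.resize(im,None,fx=4,fy=4,interpolation=2))
"
```

```text
t 11.32 turn [-0.   -0.04  0.08] shift [158.1   2.  111.3] pos [ 529.4 -338.   223.2] psi 1.951 F [ 1.  -0.3 -0.6] M [-0.06 -0.04 -0.03] w 55.1
```

View pics/side10.png

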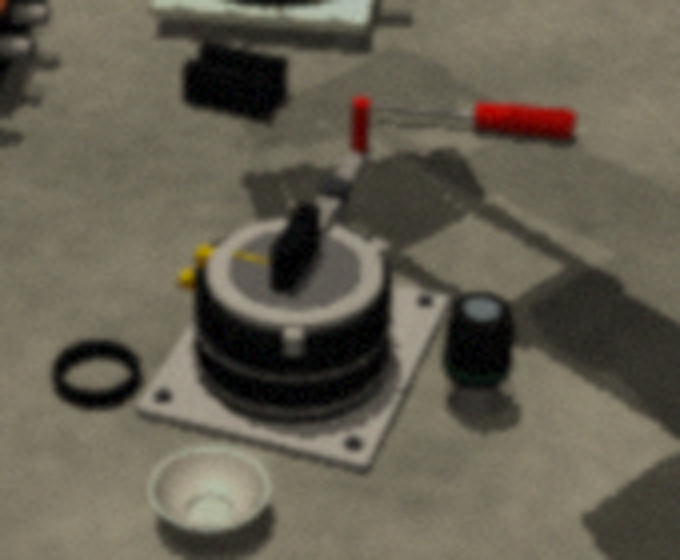

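View pics/top10.png

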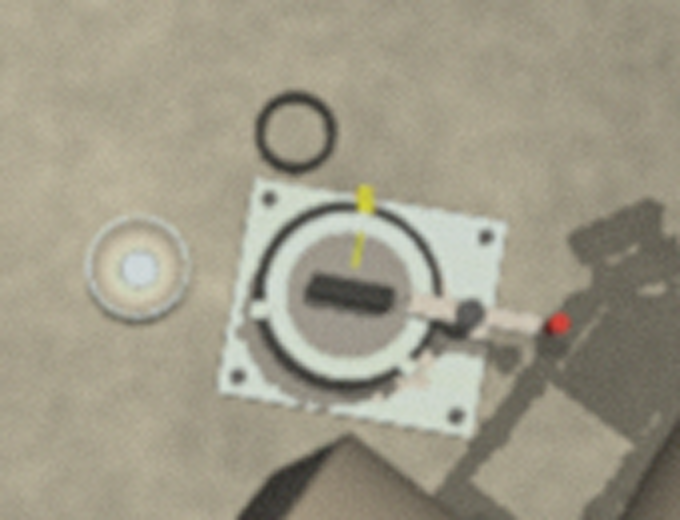

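The top view shows the hook over the lid's edge at (305,430), the peg at (323,558) in line with the pivot and the bar, and the yellow key on the tab. The nearby bystanders have not moved, so I'm handing in.

```bash
python3 -c "
from plant import *
print(close_job())"
```

```text
the job is handed in; nothing more can be done
None
```

The lid is seated with its yellow key over the pot's yellow tab, and the latch is closed over it. I handed the job in at about 11.4 s of the 48 s allowed.

- **Lid:** I gripped it by its bar and turned it about 0.7 rad clockwise while pressing lightly. It dropped 10.0 mm and met about 9 N of upward force at the bottom.
- **Latch:** I swung it by the red peg until it stopped moving. A further 2 mm of commanded push moved nothing, with about 15 N on the tool.
- **Last pictures:** They show the yellow key over the tab and the hook over the lid's edge. The peg lies in line with the pivot and the bar. All the bystanders in view are where they started. I did not check the two eyepieces and tube further off in a last picture, but the arm stayed at least 180 mm above the bench while crossing to the pot.
- **At hand-in:** The gripper was clear and partly open, about 150 mm from the latch, and the tool force read about 1 N, within its noise.

**Disagreements:** The networks' points were off by several millimetres between the two views, worst for the pot rim, which I left out. I used a combined fit of the marks instead. The fitted pot direction (-0.20 rad) and the lid direction read from the gripper (-0.23 rad) agree within the stated play.

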